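# Pump up the hand vacuum pump

## Robot

A 6-joint arm with a two-finger parallel gripper is mounted at the origin on a cart in front of the work surface, level with it; the furniture and walls round the work are solid. World frame = base frame: x ahead of the robot, y to its left, z up, the work surface at z = 0. Lengths are in m, angles in degrees, forces in N, time in s.
With the tool pointing down it reaches from about 0.375 to 0.9 m from the base axis. Payload 3.1 kg.
Tool frame: the origin (TCP) lies at the very end of the fingers, on their centre line; the grasp point (between the pads) lies 19 mm behind it; z points along the fingers, y is the direction in which the jaws open and shut (so a half turn about z gives the same grasp; the last joint's range is limited). The gripper opens to 87 mm and grips with 3 to 60 N. Pads are 19 mm wide; open, the fingers measure 117 mm over their backs; the gripper's body (75 mm by 190 mm) begins 51 mm behind the grasp point.
Start: joints at [-83.795, 30.224, 82.088, -0, 67.689, -10.227], TCP at [0.177, -0.599, 0.223] pointing down, gripper open.
Joint ranges: [-176.69, 176.69], [-43.24, 126.21], [12.49, 139.97], [-82, 262], [0, 151.66], [-163.58, 163.58]. Speed limits (degrees/s): [159.86, 159.86, 180, 180, 180, 180].

## Interface

Orientations are given as a 3x3 rotation matrix whose columns are the frame's x, y, z axes.
In Python, from rig import readout, capture, camera_model, bot, spot_in, regions_of gives the robot as it stands.
- The arm moves only by the tool send_rows, never from a script. Its argument "moves" is a list that holds one entry, the list of rows, each a list of 7 numbers: the turn, a rotation vector about the tool's x, y, z in degrees, then the shift along the tool's x, y, z in cm, then the opening, from -1 (shut) to 1 (fully open). A call has exactly 5 rows; each row shifts and turns the commanded pose from where the row before left it, along the tool's axes as they then stand; what a row does not reach is not made up. A row lasts 1/10 s, in which the tool goes at most 50 mm and 8.59 degrees, less where a joint would pass 70% of its speed; a pose out of reach is approached as far as the arm can. A call with a gripper value outside its range is refused whole. The fingers move at their own pace and stop on an object; the grip force is fixed at half the most. Time passes only in rows, so rows that do not move let the fingers close, or fill a call up. It gives the time, the measured TCP pose, the force and the opening at its end, in the units of the state.
- readout.read_state(): the state, without advancing time (a new reading comes with each control period).
- capture(name): name is "scene" or "top" or "wrist"; returns the picture (420x560x3 uint8, blue, green, red); there is no depth.
- camera_model(name): a dict with "camera_matrix" (3x3 intrinsics, pixels), "pose" (4x4, takes a point from camera to world coordinates). Camera axes: x right, y up, looking along -z (the intrinsics and any distortion apply to the point x, -y, -z); pixel columns grow to the right and rows downward; lengths in m; the calibration is good to about 2 mm. The wrist camera is an equidistant fisheye: a pixel r from the principal point sees the ray r / f radians off the axis. A picture is of the moment at which its call begins: read the wrist's pose just before it. camera_model takes no time and is no camera call; for the wrist camera it gives the pose at the moment of the call.
- bot.hand_in(): hands the job in, once; it reports no verdict.
Trained networks look in the newest picture that a camera, given by its name, has taken for a name from the list of things; names that differ only in an ending like _2 or _b are one class to them, and where a whole thing is asked for, a point or a joint stands for the part that bears it (a point fixed in the world has none). Each returns a list of dicts, best first, with "p" (0 to 1); they miss things now and then, are a little off and sometimes report something else, mostly with a low value. They report only what shows in the picture. A call takes as long as a camera call. They do not tell look-alikes from the thing itself.
- spot_in(camera, thing): "location" ([x, y, z] in m, in world coordinates, good to about 4 mm: the middle of the surface that is visible of it).
- regions_of(camera, thing): "mask" (420x560 bool, what is visible of it).
The state is a dict: "time_s": time; "joint_positions": joint angles; "qvel": joint speeds; "tau": joint torques, N m; "position": TCP position; "tcp_rot": TCP orientation; "force": force on the tool from outside, world axes, zero at the start; "moment": the same for the moment, N m; "opening": opening from 0.0 (shut) to 1.0 (fully open).
Only numpy, scipy, OpenCV 4.12 (cv2) and the standard library are available. Lean on these libraries where they do the work, as an engineer would, in place of code of your own. Each camera call takes 0.05 s, during which the arm holds its last target. There are 200 camera calls.

## Task

Charge the bench hand pump: press its spring plunger down and let it come back up, again and again, until the indicator pin beside it stands fully out of its collar; then let the plunger come all the way up and move away. Only push with the fingertips: do not touch the indicator pin, do not press the small release button, and do not disturb the things standing round the pump.

Things in the scene. Friction and masses are not known exactly. Their poses are not given: they have to be found in the camera images.
- pump: Hand pump fixed to the worktop: base plate 110 x 180 x 12 mm (x, y, z); at y = -50 mm an aluminium cylinder (58 mm across, 80 mm high) with the plunger; at y = +50 mm a grey column (40 x 40 mm, 75 mm high with its steel collar) out of whose top the indicator pin rises. Origin: centre of the plate's underside, z up; +x is the back (hose barb).
- plunger (a joint): Plunger travel in m: 0 fully up, 0.020 fully down. A spring pushes it up with 5 N at the top rising to 11 N at the bottom; it takes about 1 N more while it lifts the pin. It comes back up by itself within about 0.2 s.
- plunger_top (a point): Centre of the top of the plunger's black mushroom knob (56 mm across, slightly domed, the middle 24 mm flat, 19 mm high); 120 mm above the worktop when fully up, 100 mm when fully down. It moves with the plunger. Press it straight down.
- pin (a joint): How far the indicator pin is out (m). Starts at 0 to 0.018; pumping ends at 0.036; fully out means above 0.033 (dark ring at its foot clear of the collar). A ratchet lifts it 6 mm per full stroke down (the first 4 to 10 mm), so 3 to 6 strokes; it stays put as the plunger returns. Let the plunger up nearly all the way each time; strokes under 14 mm may lift nothing. More strokes do no harm.
- release (a joint): Travel of the small release button in m, 0 up, 0.004 fully pressed. Leave it alone.
- release_top (a point): Top centre of the release button, a 16 mm grey button in a dark housing on the base plate, in front of the indicator column.
- sample_cup: Loose sample cup with screw lid, 58 mm across, 61 mm high, beside the pump's plunger end. Origin: centre of its underside.
- loupe: Loose black eye loupe, 37 mm across, 34 mm high, in front of the plunger. Origin: centre of its underside.
- oil_bottle: Loose small dropper bottle, 27 mm across, 67 mm high, beside the pump's indicator end. Origin: centre of its underside.
- tally_counter: Loose round hand counter, 79 x 54 x 24 mm, in front of the indicator column. Origin: centre of its underside.
- pin_rod: The steel indicator pin, 10 mm across, upright. Origin: centre of its top end, 76 mm above the worktop when in, 112 mm when fully out. Do not touch it.
Mind the look-alikes: they are no part of the job. Of the things that look like the pump, the larger one is meant.

How it is judged:
By the outcome, as a careful person would: the job done as asked, in the order asked, and still so for the second after the job is handed in, with the robot touching nothing.
It also fails if it takes over 48 s, if anything falls off the work surface, if the arm or the gripper's body presses on something with over 40 N, if the wrist force passes 120 N, or if a joint passes its speed limit or range.

## Working session

There is one attempt and no reset: what is moved stays moved. The work goes in short steps, Python scripts to look and compute and a tool call to move; the robot and the scene stay as the last step left them, time stands still between calls to the robot, and variables do not carry over. Pictures are saved under pics/ and viewed, about 8 in all and at most 12, crops included, and the job is handed in when it is done.

Besides the shell and the picture viewer there is one more tool, called after ">>>" as a command line: name --argument value ..., lists and objects as JSON in quotes. send_rows: Moves the arm, as the interface text tells. Its arguments: {"type":"object","properties":{"moves":{"type":"array","items":{"type":"array","items":{"type":"array","items":{"type":"number"}}}}},"required":["moves"]}

```bash
mkdir -p pics
python3 - <<'E'
from rig import *
import cv2,numpy as np
for c in ["scene","top"]:
    im=capture(c); cv2.imwrite(f"pics/{c}0.png",im)
    for t in ["pump","plunger_top","pin_rod","release_top","sample_cup","loupe","oil_bottle","tally_counter"]:
        print(c,t,[(np.round(d["location"],3).tolist(),round(d["p"],2)) for d in spot_in(c,t)][:4])
print(readout.read_state())
E
```

```text
scene pump [([0.445, 0.1, 0.017], 0.78), ([0.511, -0.164, 0.025], 0.66)]
scene plunger_top [([0.5, -0.208, 0.121], 0.72), ([0.429, 0.072, 0.089], 0.6)]
scene pin_rod []
scene release_top [([0.501, -0.106, 0.031], 0.6)]
scene sample_cup [([0.5, -0.205, 0.124], 0.71), ([0.483, -0.306, 0.059], 0.68)]
scene loupe [([0.391, -0.189, 0.027], 0.77), ([0.501, -0.104, 0.027], 0.38)]
scene oil_bottle [([0.538, -0.01, 0.034], 0.67)]
scene tally_counter [([0.428, -0.056, 0.021], 0.64)]
top pump [([0.512, -0.161, 0.009], 0.82), ([0.45, 0.099, 0.008], 0.82)]
top plunger_top [([0.501, -0.207, 0.118], 0.9), ([0.429, 0.07, 0.094], 0.71)]
top pin_rod []
top release_top []
top sample_cup [([0.483, -0.319, 0.062], 0.82), ([0.538, -0.02, 0.038], 0.59)]
top loupe [([0.397, -0.196, 0.031], 0.55)]
top oil_bottle []
top tally_counter [([0.428, -0.063, 0.025], 0.73)]
{'time_s': 0.9, 'joint_positions': array([-8.37955104e+01,  3.02205820e+01,  8.20882150e+01,  2.44096771e-04,
        6.76912537e+01, -1.02286511e+01]), 'qvel': array([ 0.05174342, -0.12232563,  0.03775568,  0.08666804, -0.12299069,
       -0.01415837]), 'tau': array([ 1.74488458e-03, -4.39990604e+01, -1.76989567e+01,  6.35117409e-02,
        5.01879409e-02, -3.41120668e-06]), 'position': array([ 0.17682152, -0.59942843,  0.2225769 ]), 'tcp_rot': array([[ 9.59150961e-01,  2.82894739e-01,  3.82274398e-06],
       [ 2.82894739e-01, -9.59150961e-01,  1.30522200e-06],
       [ 4.03582900e-06, -1.70470780e-07, -1.00000000e+00]]), 'force': array([ 0.47884555,  0.11036583, -0.55315822]), 'moment': array([0.01890974, 0.00673545, 0.06584997]), 'opening': 0.999980556967119}
```

View pics/scene0.png

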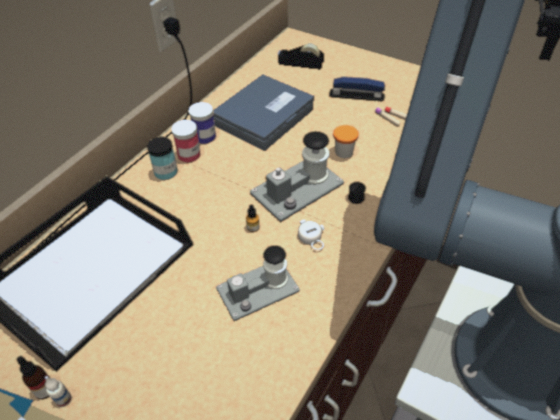

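View pics/top0.png

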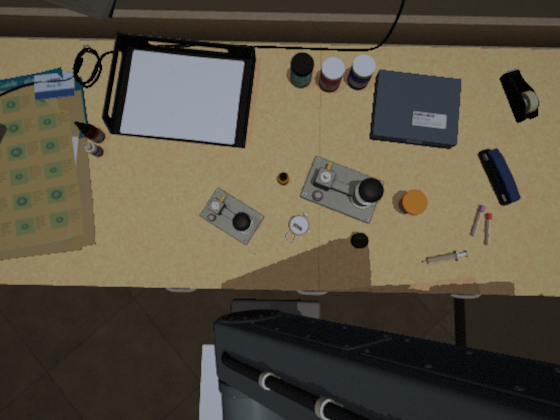

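The pump to use is the larger one, with its plunger at about (0.501, -0.207), pixel (369,190) in top. The small look-alike is at (242,222). I'll close the fingers and move above the knob.

>>> send_rows --moves '[[[0, 0, 0, 2.0, -1.4, 0, -1], [0, 0, 0, 2.8, -1.9, 0, -1], [0, 0, 0, 2.8, -1.9, 0, -1], [0, 0, 0, 2.8, -1.9, 0, -1], [0, 0, 0, 2.8, -1.9, 0, -1]]]'

```text
time_s: 1.4
position: [0.2786, -0.4748, 0.2227]
tcp_rot: [[0.959, 0.282, 0.0], [0.282, -0.959, -0.0], [0.0, 0.0, -1.0]]
force: [-0.4, -1.0, -0.4]
opening: 0.63
```

>>> send_rows --moves '[[[0, 0, 0, 2.8, -1.9, 0, -1], [0, 0, 0, 2.8, -1.9, 0, -1], [0, 0, 0, 2.8, -1.9, 0, -1], [0, 0, 0, 2.8, -1.9, 0, -1], [0, 0, 0, 2.8, -1.9, 0, -1]]]'

```text
time_s: 1.9
position: [0.3862, -0.344, 0.2228]
tcp_rot: [[0.959, 0.283, 0.0], [0.283, -0.959, -0.0], [0.0, 0.001, -1.0]]
force: [0.3, 0.4, 0.7]
opening: 0.172
```

>>> send_rows --moves '[[[0, 0, 0, 2.8, -1.9, 0, -1], [0, 0, 0, 2.8, -1.9, 0, -1], [0, 0, 0, 2, -1.3, 0, -1], [0, 0, 0, 1, -0.7, 0, -1], [0, 0, 0, 0, 0, 0, -1]]]'

```text
time_s: 2.4
position: [0.4521, -0.2642, 0.2226]
tcp_rot: [[0.958, 0.285, 0.0], [0.285, -0.958, -0.0], [-0.0, 0.0, -1.0]]
force: [-0.4, -1.0, -0.9]
opening: 0.01
```

Run:
```python
from rig import *
import cv2,numpy as np
s=readout.read_state();print(s["position"],s["tcp_rot"].round(3),s["opening"],s["force"],s["time_s"])
for c in ["wrist","scene","top"]:
    im=capture(c); cv2.imwrite(f"pics/{c}1.png",im)
    for t in ["plunger_top","pin_rod"]:
        print(c,t,[(np.round(d["location"],3).tolist(),round(d["p"],2)) for d in spot_in(c,t)][:4])
R=s["tcp_rot"];print(R.T@(np.array([.501,-.207,.12])-s["position"]))
```

```text
[ 0.45205959 -0.26416688  0.2226213 ] [[ 0.958  0.285  0.   ]
 [ 0.285 -0.958 -0.   ]
 [-0.     0.    -1.   ]] 0.010071677210126778 [-0.40198383 -0.9791972  -0.90719627] 2.4
wrist plunger_top [([0.433, 0.061, 0.088], 0.89), ([0.503, -0.21, 0.115], 0.83)]
wrist pin_rod [([0.54, -0.12, 0.086], 0.59)]
scene plunger_top [([0.498, -0.206, 0.119], 0.74), ([0.429, 0.076, 0.089], 0.68)]
scene pin_rod [([0.498, -0.206, 0.121], 0.48)]
top plunger_top [([0.507, -0.208, 0.119], 0.84), ([0.43, 0.066, 0.09], 0.56)]
top pin_rod []
[ 0.06321922 -0.04084317  0.10261342]
```

View pics/wrist1.png

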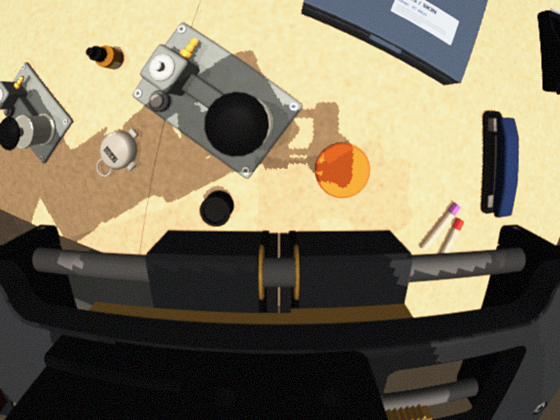

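Run:
```python
from rig import *
import cv2,numpy as np
for c in ["wrist","top"]:
    im=capture(c);m=camera_model(c);K=np.array(m["camera_matrix"]);P=np.array(m["pose"])
    for d in regions_of(c,"plunger_top")[:2]:
        M=d["mask"].astype(np.uint8);ys,xs=np.nonzero(M)
        (u,v),r=cv2.minEnclosingCircle(np.c_[xs,ys].astype(np.float32))
        x,y=(u-K[0,2])/K[0,0],(v-K[1,2])/K[1,1]
        if c=="wrist":
            t=np.hypot(x,y);x,y,z=x/t*np.sin(t),y/t*np.sin(t),np.cos(t)
        else: z=1
        w=P[:3,:3]@np.array([x,-y,-z]);o=P[:3,3]
        print(c,d["p"],(u,v,r),xs.mean(),ys.mean(),(o+w*(.112-o[2])/w[2]).round(4))
    print({k:v for k,v in m.items() if k not in("pose",)})
```

```text
wrist 0.76 (7.5, 132.5, 16.688419342041016) 9.17003367003367 132.510101010101 [0.4412 0.0385 0.112 ]
wrist 0.49 (103.0, 55.5, 19.780139923095703) 104.52923976608187 55.91081871345029 [ 0.5372 -0.0737  0.112 ]
{'camera_matrix': array([[325.1922621 ,   0.        , 278.48517217],
       [  0.        , 325.1922621 , 201.61842833],
       [  0.        ,   0.        ,   1.        ]])}
top 0.95 (369.9761962890625, 189.9761962890625, 13.012954711914062) 369.08035714285717 189.33035714285714 [ 0.5023 -0.2094  0.112 ]
top 0.78 (240.64077758789062, 222.34951782226562, 9.934773445129395) 240.6 222.28387096774193 [0.4268 0.0668 0.112 ]
{'camera_matrix': array([[392.94227449,   0.        , 281.85647315],
       [  0.        , 392.94227449, 199.04406265],
       [  0.        ,   0.        ,   1.        ]])}
```

The wrist view shows the knob at (238,125), the pin column at (163,67) and the release button at (158,100), and the positions agree. I take the knob centre as (0.502, -0.208).

>>> send_rows --moves '[[[0, 0, 0, 2.0, -1.2, 1.0, -1], [0, 0, 0, 2.4, -1.5, 1.5, -1], [0, 0, 0, 1.5, -1.0, 1.5, -1], [0, 0, 0, 0.5, -0.3, 1.5, -1], [0, 0, 0, 0, 0, 1.5, -1]]]'

```text
time_s: 3.55
position: [0.5023, -0.2077, 0.152]
tcp_rot: [[0.959, 0.285, 0.001], [0.285, -0.959, -0.0], [0.0, 0.0, -1.0]]
force: [0.6, -0.8, -0.5]
opening: 0.004
```

>>> send_rows --moves '[[[0, 0, 0, 0, 0, 1.0, -1], [0, 0, 0, 0, 0, 0.5, -1], [0, 0, 0, 0, 0, 0, -1], [0, 0, 0, 0, 0, 0, -1], [0, 0, 0, 0, 0, 0, -1]]]'

```text
time_s: 4.05
position: [0.5019, -0.2091, 0.1383]
tcp_rot: [[0.959, 0.283, 0.001], [0.283, -0.959, -0.001], [0.001, 0.001, -1.0]]
force: [-0.2, -0.5, -0.0]
opening: 0.004
```

Run:
```python
from rig import *
import cv2,numpy as np
s=readout.read_state();print(s["position"],s["opening"],s["force"],s["time_s"])
im=capture("scene"); im2=capture("wrist")
cv2.imwrite("pics/s2.png",np.hstack([cv2.resize(im[110:230,220:380],(400,300)),cv2.resize(im2,(400,300))]))
```

```text
[ 0.50191102 -0.20909213  0.13826115] 0.004157546065982627 [-0.20301312 -0.47070507 -0.0324891 ] 4.05
```

View pics/s2.png

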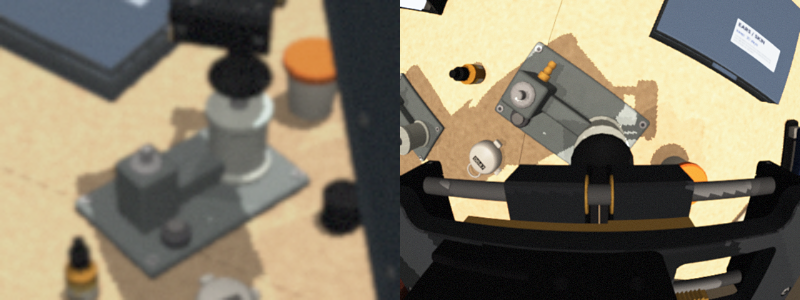

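The fingers are centred over the knob, so I start the first stroke.

>>> send_rows --moves '[[[0, 0, 0, 0, 0, 1.0, -1], [0, 0, 0, 0, 0, 1.0, -1], [0, 0, 0, 0, 0, 1.0, -1], [0, 0, 0, 0, 0, 0.8, -1], [0, 0, 0, 0, 0, 0.0, -1]]]'

```text
time_s: 4.65
position: [0.502, -0.209, 0.1004]
tcp_rot: [[0.959, 0.283, 0.001], [0.283, -0.959, -0.001], [0.001, 0.001, -1.0]]
force: [-0.8, 0.3, 10.3]
opening: 0.008
```

>>> send_rows --moves '[[[0, 0, 0, 0, 0, 0.2, -1], [0, 0, 0, 0, 0, 0, -1], [0, 0, 0, 0, 0, 0, -1], [0, 0, 0, 0, 0, 0, -1], [0, 0, 0, 0, 0, 0, -1]]]'

```text
time_s: 5.15
position: [0.5021, -0.209, 0.1002]
tcp_rot: [[0.959, 0.283, 0.002], [0.283, -0.959, -0.002], [0.001, 0.002, -1.0]]
force: [-4.4, 1.9, 25.1]
opening: 0.004
```

The stop is reached at 0.100. Now release and repeat the strokes.

>>> send_rows --moves '[[[0, 0, 0, 0, 0, -1.0, -1], [0, 0, 0, 0, 0, -1.0, -1], [0, 0, 0, 0, 0, -1.0, -1], [0, 0, 0, 0, 0, 0, -1], [0, 0, 0, 0, 0, 0, -1]]]'

```text
time_s: 5.65
position: [0.5011, -0.2083, 0.1268]
tcp_rot: [[0.959, 0.283, -0.001], [0.283, -0.959, 0.001], [-0.001, -0.001, -1.0]]
force: [-0.2, -0.3, -0.8]
opening: 0.005
```

>>> send_rows --moves '[[[0, 0, 0, 0, 0, 1.0, -1], [0, 0, 0, 0, 0, 1.0, -1], [0, 0, 0, 0, 0, 1.0, -1], [0, 0, 0, 0, 0, 0, -1], [0, 0, 0, 0, 0, 0, -1]]]'

```text
time_s: 6.15
position: [0.5021, -0.2089, 0.1002]
tcp_rot: [[0.959, 0.283, 0.002], [0.283, -0.959, -0.001], [0.001, 0.002, -1.0]]
force: [-4.1, 2.8, 28.5]
opening: 0.005
```

>>> send_rows --moves '[[[0, 0, 0, 0, 0, -1.0, -1], [0, 0, 0, 0, 0, -1.0, -1], [0, 0, 0, 0, 0, -1.0, -1], [0, 0, 0, 0, 0, 0, -1], [0, 0, 0, 0, 0, 0, -1]]]'

```text
time_s: 6.65
position: [0.5009, -0.2082, 0.1265]
tcp_rot: [[0.959, 0.283, -0.002], [0.283, -0.959, 0.001], [-0.001, -0.002, -1.0]]
force: [0.4, -0.5, -0.3]
opening: 0.007
```

Run:
```python
from rig import *
import cv2,numpy as np
s=readout.read_state();print(s["position"],s["force"],s["time_s"])
im=capture("scene"); im2=capture("wrist")
cv2.imwrite("pics/s3.png",np.hstack([cv2.resize(im[110:230,220:380],(400,300)),cv2.resize(im2[0:210,60:340],(400,300))]))
```

```text
[ 0.50089644 -0.20820479  0.12649302] [ 0.44411343 -0.49172798 -0.2681066 ] 6.65
```

View pics/s3.png

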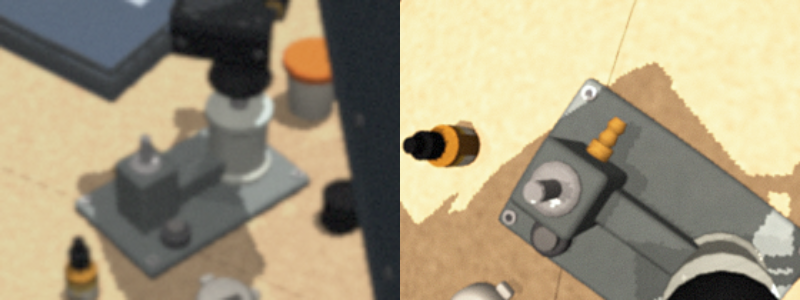

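The pin is rising, at (147,148) in the scene crop. I continue with more strokes.

>>> send_rows --moves '[[[0, 0, 0, 0, 0, 1.0, -1], [0, 0, 0, 0, 0, 1.0, -1], [0, 0, 0, 0, 0, 1.0, -1], [0, 0, 0, 0, 0, 0, -1], [0, 0, 0, 0, 0, 0, -1]]]'

```text
time_s: 7.25
position: [0.5021, -0.2089, 0.1002]
tcp_rot: [[0.959, 0.283, 0.002], [0.283, -0.959, -0.001], [0.001, 0.002, -1.0]]
force: [-4.6, 2.2, 25.8]
opening: 0.003
```

>>> send_rows --moves '[[[0, 0, 0, 0, 0, -1.0, -1], [0, 0, 0, 0, 0, -1.0, -1], [0, 0, 0, 0, 0, -1.0, -1], [0, 0, 0, 0, 0, 0, -1], [0, 0, 0, 0, 0, 0, -1]]]'

```text
time_s: 7.75
position: [0.501, -0.2083, 0.1267]
tcp_rot: [[0.959, 0.283, -0.001], [0.283, -0.959, 0.001], [-0.001, -0.001, -1.0]]
force: [0.3, 1.0, 0.2]
opening: 0.007
```

>>> send_rows --moves '[[[0, 0, 0, 0, 0, 1.0, -1], [0, 0, 0, 0, 0, 1.0, -1], [0, 0, 0, 0, 0, 1.0, -1], [0, 0, 0, 0, 0, 0, -1], [0, 0, 0, 0, 0, 0, -1]]]'

```text
time_s: 8.25
position: [0.502, -0.2089, 0.1002]
tcp_rot: [[0.959, 0.283, 0.002], [0.283, -0.959, -0.001], [0.001, 0.002, -1.0]]
force: [-3.7, 3.0, 28.9]
opening: 0.005
```

>>> send_rows --moves '[[[0, 0, 0, 0, 0, -1.0, -1], [0, 0, 0, 0, 0, -1.0, -1], [0, 0, 0, 0, 0, -1.0, -1], [0, 0, 0, 0, 0, 0, -1], [0, 0, 0, 0, 0, 0, -1]]]'

```text
time_s: 8.75
position: [0.5009, -0.2082, 0.1265]
tcp_rot: [[0.959, 0.283, -0.002], [0.283, -0.959, 0.001], [-0.001, -0.001, -1.0]]
force: [-0.0, 0.5, 0.1]
opening: 0.01
```

>>> send_rows --moves '[[[0, 0, 0, 0, 0, 1.0, -1], [0, 0, 0, 0, 0, 1.0, -1], [0, 0, 0, 0, 0, 1.0, -1], [0, 0, 0, 0, 0, 0, -1], [0, 0, 0, 0, 0, 0, -1]]]'

```text
time_s: 9.25
position: [0.5019, -0.2089, 0.1002]
tcp_rot: [[0.959, 0.283, 0.001], [0.283, -0.959, -0.001], [0.001, 0.001, -1.0]]
force: [-5.1, 3.0, 28.6]
opening: 0.003
```

>>> send_rows --moves '[[[0, 0, 0, 0, 0, -1.0, -1], [0, 0, 0, 0, 0, -1.0, -1], [0, 0, 0, 0, 0, -1.0, -1], [0, 0, 0, 0, 0, 0, -1], [0, 0, 0, 0, 0, 0, -1]]]'

```text
time_s: 9.75
position: [0.5009, -0.2083, 0.1265]
tcp_rot: [[0.959, 0.283, -0.002], [0.283, -0.959, 0.001], [-0.001, -0.001, -1.0]]
force: [-0.3, -0.4, -0.9]
opening: 0.006
```

>>> send_rows --moves '[[[0, 0, 0, 0, 0, 1.0, -1], [0, 0, 0, 0, 0, 1.0, -1], [0, 0, 0, 0, 0, 1.0, -1], [0, 0, 0, 0, 0, 0, -1], [0, 0, 0, 0, 0, 0, -1]]]'

```text
time_s: 10.25
position: [0.5019, -0.2089, 0.1002]
tcp_rot: [[0.959, 0.283, 0.001], [0.283, -0.959, -0.001], [0.001, 0.001, -1.0]]
force: [-4.4, 3.0, 27.6]
opening: 0.008
```

>>> send_rows --moves '[[[0, 0, 0, 0, 0, -1.0, -1], [0, 0, 0, 0, 0, -1.0, -1], [0, 0, 0, 0, 0, -1.0, -1], [0, 0, 0, 0, 0, 0, -1], [0, 0, 0, 0, 0, 0, -1]]]'

```text
time_s: 10.75
position: [0.5009, -0.2082, 0.1265]
tcp_rot: [[0.959, 0.283, -0.002], [0.283, -0.959, 0.001], [-0.001, -0.001, -1.0]]
force: [0.6, 0.3, -0.1]
opening: 0.008
```

Run:
```python
from rig import *
import cv2,numpy as np
s=readout.read_state();print(s["position"],s["force"],s["time_s"])
im=capture("scene"); im2=capture("wrist")
cv2.imwrite("pics/s4.png",np.hstack([cv2.resize(im[110:230,220:380],(400,300)),cv2.resize(im2[50:155,90:230],(400,300))]))
```

```text
[ 0.50090715 -0.20824144  0.12647993] [ 0.58853113  0.30907913 -0.06393207] 10.75
```

View pics/s4.png

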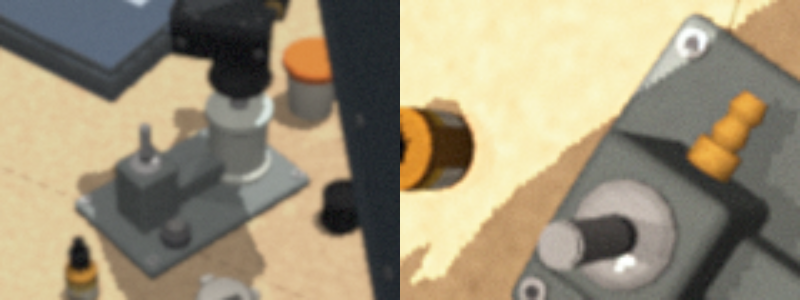

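The pin now stands tall with its shaft dark at the foot (620,238 in the wrist crop). Two more strokes add margin, then I retreat.

>>> send_rows --moves '[[[0, 0, 0, 0, 0, 1.0, -1], [0, 0, 0, 0, 0, 1.0, -1], [0, 0, 0, 0, 0, 1.0, -1], [0, 0, 0, 0, 0, 0, -1], [0, 0, 0, 0, 0, 0, -1]]]'

```text
time_s: 11.35
position: [0.5021, -0.209, 0.1002]
tcp_rot: [[0.959, 0.283, 0.002], [0.283, -0.959, -0.001], [0.001, 0.002, -1.0]]
force: [-3.6, 2.2, 26.2]
opening: 0.004
```

>>> send_rows --moves '[[[0, 0, 0, 0, 0, -1.0, -1], [0, 0, 0, 0, 0, -1.0, -1], [0, 0, 0, 0, 0, -1.0, -1], [0, 0, 0, 0, 0, 0, -1], [0, 0, 0, 0, 0, 0, -1]]]'

```text
time_s: 11.85
position: [0.501, -0.2083, 0.1267]
tcp_rot: [[0.959, 0.283, -0.001], [0.283, -0.959, 0.001], [-0.001, -0.001, -1.0]]
force: [0.2, -0.3, -0.4]
opening: 0.005
```

>>> send_rows --moves '[[[0, 0, 0, 0, 0, 1.0, -1], [0, 0, 0, 0, 0, 1.0, -1], [0, 0, 0, 0, 0, 1.0, -1], [0, 0, 0, 0, 0, 0, -1], [0, 0, 0, 0, 0, 0, -1]]]'

```text
time_s: 12.35
position: [0.502, -0.2089, 0.1002]
tcp_rot: [[0.959, 0.283, 0.001], [0.283, -0.959, -0.001], [0.001, 0.002, -1.0]]
force: [-4.3, 3.1, 27.6]
opening: 0.005
```

>>> send_rows --moves '[[[0, 0, 0, 0, 0, -1.0, -1], [0, 0, 0, 0, 0, -1.0, -1], [0, 0, 0, 0, 0, -1.0, -1], [0, 0, 0, 0, 0, -1, -1], [0, 0, 0, 0, 0, -2, -1]]]'

```text
time_s: 12.85
position: [0.5, -0.2076, 0.1559]
tcp_rot: [[0.959, 0.283, -0.005], [0.283, -0.959, 0.003], [-0.004, -0.004, -1.0]]
force: [0.0, -0.2, 0.3]
opening: 0.01
```

>>> send_rows --moves '[[[0, 0, 0, 0, 0, -2.0, -1], [0, 0, 0, 0, 0, -2.0, -1], [0, 0, 0, -2, 1.2, -1.0, -1], [0, 0, 0, -2.5, 1.5, 0, -1], [0, 0, 0, -2.5, 1.5, 0, -1]]]'

```text
time_s: 13.35
position: [0.4455, -0.2688, 0.2072]
tcp_rot: [[0.959, 0.284, -0.001], [0.284, -0.959, 0.001], [-0.0, -0.001, -1.0]]
force: [0.3, -1.0, -0.6]
opening: 0.005
```

>>> send_rows --moves '[[[0, 0, 0, -2.5, 1.5, 0, -1], [0, 0, 0, -2, 1.2, 0, -1], [0, 0, 0, -1, 0.6, 0, -1], [0, 0, 0, 0, 0, 0, -1], [0, 0, 0, 0, 0, 0, -1]]]'

```text
time_s: 13.85
position: [0.403, -0.3153, 0.2072]
tcp_rot: [[0.959, 0.283, -0.0], [0.283, -0.959, 0.001], [0.0, -0.001, -1.0]]
force: [-0.2, 0.5, -0.9]
opening: 0.005
```

Run:
```python
from rig import *
import cv2,numpy as np
s=readout.read_state();print(s["position"],s["force"],s["time_s"])
im=capture("scene"); im2=capture("wrist")
cv2.imwrite("pics/s5.png",np.hstack([cv2.resize(im[110:230,220:380],(400,300)),cv2.resize(im2,(400,300))]))
for t in ["plunger_top","sample_cup","loupe","oil_bottle","tally_counter","pin_rod"]:
    print(t,[(np.round(d["location"],3).tolist(),round(d["p"],2)) for d in spot_in("scene",t)][:3],[(np.round(d["location"],3).tolist(),round(d["p"],2)) for d in spot_in("wrist",t)][:3])
```

```text
[ 0.40300117 -0.31532095  0.20716965] [-0.1751751   0.50509077 -0.93583255] 13.85
plunger_top [([0.428, 0.074, 0.09], 0.75), ([0.497, -0.204, 0.122], 0.58)] [([0.505, -0.212, 0.121], 0.94)]
sample_cup [([0.48, -0.305, 0.058], 0.9)] [([0.502, -0.212, 0.12], 0.7), ([0.492, -0.321, 0.061], 0.63), ([0.542, -0.032, 0.038], 0.36)]
loupe [([0.393, -0.192, 0.029], 0.77)] [([0.4, -0.206, 0.027], 0.74)]
oil_bottle [([0.534, -0.012, 0.033], 0.77)] [([0.54, -0.03, 0.04], 0.57)]
tally_counter [([0.428, -0.056, 0.018], 0.9)] [([0.429, -0.071, 0.024], 0.77), ([0.504, -0.105, 0.028], 0.5)]
pin_rod [([0.534, -0.113, 0.097], 0.53)] [([0.538, -0.121, 0.096], 0.81)]
```

View pics/s5.png

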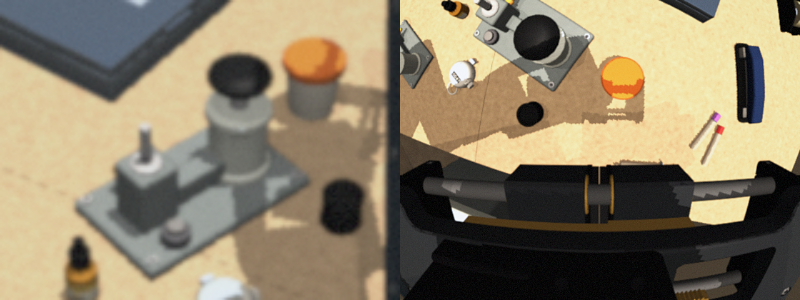

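Run:
```python
from rig import *
import cv2,numpy as np
m=camera_model("scene");K=np.array(m["camera_matrix"]);P=np.linalg.inv(np.array(m["pose"]))
for z in(.076,.1,.106,.112):
    c=P@np.array([.540,-.1155,z,1]);u=K@np.array([c[0],-c[1],-c[2]]);u=u[:2]/u[2]
    print(z,u,"crop",(u-[220,110])*2.5)
im=capture("scene");cv2.imwrite("pics/s6.png",cv2.resize(im[150:190,260:300],(600,600),interpolation=cv2.INTER_CUBIC))
```

```text
0.076 [276.28764303 173.6103183 ] crop [140.71910758 159.02579574]
0.1 [275.98753576 164.91369622] crop [139.9688394  137.28424056]
0.106 [275.91094021 162.69408156] crop [139.77735053 131.7352039 ]
0.112 [275.83370137 160.45582509] crop [139.58425342 126.13956272]
```

View pics/s6.png

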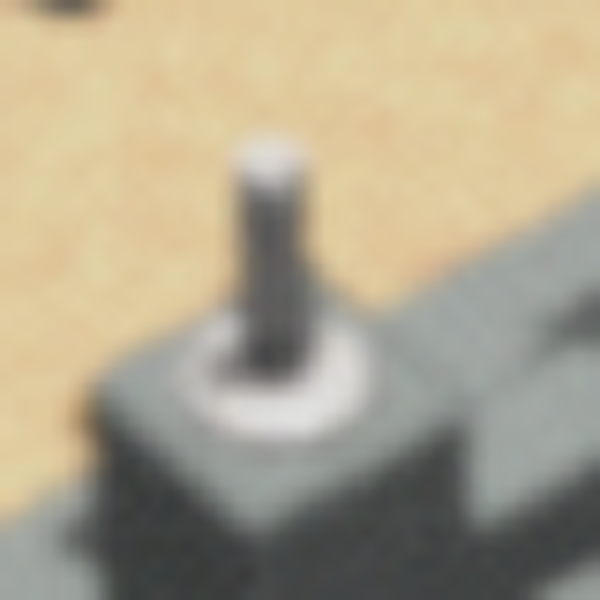

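The pin top is at row 160.5, which matches the predicted 160.5 for z = 112 mm, and the dark ring shows above the collar. I hand in now.

```bash
python3 -c "
from rig import *
bot.hand_in()"
```

```text
the job is handed in; nothing more can be done
```

The pump is charged and the job is handed in. I gave the larger pump's plunger eight full strokes with the closed fingertips. The fingertips reached 0.100 m each time, and the readings were about 25–29 N against the stop. The plunger was let fully up between strokes. The arm then lifted clear and backed off, finishing at about 14 s.

- **Pin:** its top is at image row 160.5, exactly where a height of 112 mm (fully out) should appear. The dark ring at its foot shows above the collar.
- **Plunger:** it is back up, with the knob measured at 0.121–0.122 m against the expected 0.120 m.
- **Surroundings:** in the scene camera, the cup, loupe, bottle and counter are within about 4 mm of their starting positions, which is the detector's accuracy. The wrist-camera estimates differed by up to about 20 mm for the bottle. I take this as wrist-camera error, because nothing looked moved in the pictures.
- **Release button:** it was never approached, but I did not measure its travel.

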